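# Level the raised shelf with spirit level and sprung foot

## Task

The little raised shelf on the worktop is out of level. Lay the spirit level in the middle of the shelf, along its length with the vial up, and let go of it; then grip the bar knob on top of the shelf's sprung foot, press it down as far as it goes and, keeping it pressed, turn it until the bubble rests between the two rings of the vial. Finish while still holding the knob pressed down with the bubble centred, and leave the mug, tin and timer where they are.

Things in the scene. Friction and masses are not known exactly. Their poses are not given: they have to be found in the camera images.
- level_center (a point): Spirit level, bare aluminium with dark rubber end caps: 200 mm long (its y axis), 24 wide (x), 37 high (z), about 0.24 kg; starts on the black hob glass, vial up. The point is its centre, half-way up. Its lower 19 mm is a solid bar over the full length, to be gripped across at the middle; above that the middle 92 mm is open and shows the vial. The 54 mm end blocks are full height.
- level_bottom (a point): Centre of the underside of the spirit level, 18.5 mm below its centre; axes as the level's.
- bubble (a joint): White bubble (20 mm long, 12 across) in the level's green-tinted clear vial, which has two dark rings 28 mm apart: its position along the level's +y axis, m; 0 = midway between the rings, stops at +-0.022. It runs to the higher end, 7.5 mm per 0.01 rad of tilt, and takes about 1 s to come to rest. Within +-0.004 it is between the rings.
- shelf_top (a point): Centre of the top face of the white shelf board, 150 mm in x, 250 in y (its length), about 58 above the worktop. Its +y end pivots on a hinged leg; its -y end is carried by the foot and rises or sinks by some mm. The stand itself is fixed to the worktop; nothing sticks up from the board.
- knob_grip (a point): Centre of the black grip bar on top of the foot's threaded column, 145 mm from the board's centre on its -y side, 115 above the worktop: bar 46 mm long (this point's x axis), 14 thick (y axis), 30 high (the point is half-way up), with a disc 42 across under it. The bar starts roughly along the board's x axis.
- foot_knob (a joint): Turn of the knob, rad, growing clockwise seen from above (stops at -0.3 and 2.2); friction 0.06 N m. Clockwise raises the foot end of the shelf, 0.03 rad of tilt per rad; its own height does not change. A start needs some 0.4 to 1.5 rad clockwise; at what angle the shelf is level differs from start to start: only the bubble tells.
- foot_press (a joint): How far the foot is pressed down, rad about the far leg's hinge: 0 = up, 0.032 = hard stop, 8 mm lower at the knob (gives from about 2 N, fully down at 5 to 8 N, then solid). The shelf's foot end goes down with the knob and springs up when it is let go, so the bubble tells the truth only while the knob is pressed home.
- mug: Tall floral mug standing upside down, 69 x 92 x 118, a bystander on the worktop at the right; origin under its centre.
- tin: Round tea tin 68 across, 88 high, a bystander on the hob; origin under its centre.
- timer: Egg timer 61 across, 52 high, a bystander behind the shelf; origin under its centre.

How it is judged:
On the way, in this order (a step that is already met when the one before it is completed fails the run):
1. the spirit level lies on the shelf along its length, let go (z of level_bottom in the frame of shelf_top between -0.004 and 0.004 m and x of level_bottom in the frame of shelf_top between -0.065 and 0.065 m and y of level_bottom in the frame of shelf_top between -0.06 and 0.06 m and angle between the y axis of level_center and the y axis of shelf_top, either way round below 0.2 rad and contact force between the fingers and level below 0.3 N), for 0.2 s.
2. the knob is gripped and pressed home with the level lying on the shelf (all of step 1 and value of joint foot_press above 0.025 rad and contact force between the fingers and foot_knob above 1 N), for 0.2 s.
At the end, for the whole second after the job is handed in: The level lies flat on the shelf, centre within 65 mm across and 60 mm along of the board's centre, within 0.2 rad of its length, untouched; the fingers hold the knob (over 1 N) pressed over 6 of its 8 mm (0.025 rad); the bubble is within 4 mm of the middle, slower than 4 mm/s (all of step 2 and value of joint bubble between -0.004 and 0.004 m and velocity of joint bubble between -0.004 and 0.004 m/s); the arm keeps its last pose, push and grip.
It fails at once if the mug, tin or timer is shoved (distance of any of mug, tin, timer from where it was at the start of the episode above 0.03 m).
It also fails if it takes over 54 s, if anything falls off the work surface, if the arm or the gripper's body presses on something with over 40 N, if the wrist force passes 120 N, or if a joint passes its speed limit or range.

## Robot

A 6-joint arm with a two-finger parallel gripper is mounted at the origin on a cart in front of the work surface, level with it; the furniture and walls round the work are solid. World frame = base frame: x ahead of the robot, y to its left, z up, the work surface at z = 0. Lengths are in m, angles in rad, forces in N, time in s.
With the tool pointing down it reaches from about 0.35 to 0.95 m from the base axis. Payload 17.4 kg.
Tool frame: the origin (TCP) lies at the centre of the arm's flange, where the gripper is bolted on; the fingertips stand 186 mm ahead of it and the grasp point (between the pads) lies bot.hold_point_z ahead of it (bot.hold_point_z is the distance from the TCP to the grasp point, in m); z points along the fingers, y is the line along which they close (so a half turn about z gives the same grasp; the last joint's range is limited). The gripper opens to 93 mm and grips with 3 to 60 N. Pads are 15 mm wide; open, the fingers measure 128 mm over their backs; the gripper's body (75 mm by 188 mm) begins 65 mm behind the grasp point.
Start: joints at [1.11, 0.116, 1.442, -0, 1.584, -0.038], TCP at [0.277, 0.616, 0.405] pointing down, gripper open.
Joint ranges: [-2.83, 2.83], [-0.83, 2.19], [0.07, 2.5], [-1.14, 4.28], [0.01, 3], [-2.97, 2.97]. Speed limits (rad/s): [1.89, 1.89, 2.22, 3.14, 3.14, 3.14].

## Interface

Orientations are given as a unit quaternion [x, y, z, w].
In Python, from cell import bot, viewer gives the robot as it stands.
- The arm moves only by the shell command python3 -m jog 'ROWS'. ROWS is JSON, one flat list of numbers, 5 for each row, row after row: the shift along the tool's x, y, z in m, then the turn about the tool's z in degrees, then the gripper command: -1 is fully open, 1 is shut, values between are in proportion. A call has 1 to 12 rows; each row is the pose to reach, as a shift and turn from the pose commanded when the call began, along the tool's axes at that moment; what a row does not reach only later rows make up. A row lasts 1/10 s, in which the tool goes at most 50 mm and 8.59 degrees, less where a joint would pass 70% of its speed; a pose out of reach is approached as far as the arm can. A call with a gripper value outside its range is refused whole. The fingers move at their own pace and stop on an object; the grip force is fixed at half the most. Time passes only in rows, so rows that repeat a pose let the fingers close. It gives the time, the measured TCP pose, the force, the opening and the grip force at its end, in the units of the state.
- bot.sense(): the state, without advancing time (a new reading comes with each control period).
- viewer.snapshot(name): name is "scene" or "top"; returns a dict with "img" (384x512x3 uint8, blue, green, red), "depth" (384x512 float32, m along the optical axis (not along the pixel's ray), 0 where there is no reading), "mtx" (3x3 intrinsics, pixels), "k1" (the pictures are not rectified: a ray, as slopes to the right and down, at radius r is drawn at 1 + k1 r^2 times it, then the intrinsics apply), "R" (3x3) and "t" (3): a world point X has camera coordinates R X + t. Camera axes: x right, y down, z forward; pixel columns grow to the right and rows downward; lengths in m; the calibration is good to about 2 mm. A picture is of the moment at which its call begins.
- bot.finish_job(): hands the job in; it is judged then, once.
The state is a dict: "time_s": time; "qpos": joint angles; "dq": joint speeds; "joint_torque": joint torques, N m; "tcp_pos": TCP position; "ee_rot": TCP orientation; "wrist_force": force on the tool from outside, world axes, zero at the start; "ft_torque": the same for the moment, N m; "grip_width": finger opening in m; "grasp_force": force on a finger pad.
Only numpy, scipy, OpenCV 4.12 (cv2) and the standard library are available. Lean on these libraries where they do the work, as an engineer would, in place of code of your own. Each camera call takes 0.05 s, during which the arm holds its last target. There are 200 camera calls.

## Working session

There is one attempt and no reset: what is moved stays moved. The work goes in short steps, Python scripts to look and compute and a shell command to move; the robot and the scene stay as the last step left them, time stands still between calls to the robot, and variables do not carry over. Pictures are saved under pics/ and viewed, at most 10 in all, crops included, and the job is handed in when it is done.

```bash
ls; mkdir -p pics; python3 - <<'E'
from cell import bot, viewer
import cv2,numpy as np
s=bot.sense();print(s, bot.hold_point_z)
for n in("scene","top"):
    v=viewer.snapshot(n);cv2.imwrite(f"pics/{n}0.png",v["img"]);np.savez(f"pics/{n}0.npz",**v);print(v["mtx"],v["k1"],v["R"],v["t"])
E
```

```text
pics
{'time_s': 0.0, 'qpos': array([ 1.11019347e+00,  1.16450669e-01,  1.44226721e+00,  9.81162327e-07,
        1.58398606e+00, -3.78289794e-02]), 'dq': array([-9.08860935e-05,  1.92820294e-03, -2.67620781e-04, -1.79884210e-04,
        5.64804914e-04,  6.11461055e-04]), 'joint_torque': array([-4.39368188e-03, -7.21276760e+01, -6.22601867e+01,  7.77466223e-02,
        2.39328097e-02, -5.16983039e-05]), 'tcp_pos': array([0.27697366, 0.61555936, 0.40402767]), 'ee_rot': array([ 2.09816128e-01,  9.77740704e-01, -5.38352196e-04, -1.37520519e-04]), 'wrist_force': array([ 0.43363589, -0.73687268,  0.35516217]), 'ft_torque': array([-0.05527995, -0.02821912, -0.04165572]), 'grasp_force': 0.0, 'grip_width': 0.09312706728903541} 0.1673
[[353.75863254   0.         254.71256133]
 [  0.         353.75863254 192.22360189]
 [  0.           0.           1.        ]] -0.029493890754140027 [[ 0.38547622 -0.92270945 -0.00391802]
 [-0.82155674 -0.34127887 -0.4566982 ]
 [ 0.42006261  0.17926517 -0.88961306]] [-0.17039694  0.53891649  0.8291116 ]
[[349.16835928   0.         257.16556166]
 [  0.         349.16835928 196.54374831]
 [  0.           0.           1.        ]] 0.033393546531185425 [[-0.02298221 -0.99965613  0.01262704]
 [-0.9900495   0.02100378 -0.13914322]
 [ 0.13883016 -0.01569922 -0.99019176]] [0.05754849 0.59561514 0.9882328 ]
```

View pics/scene0.png

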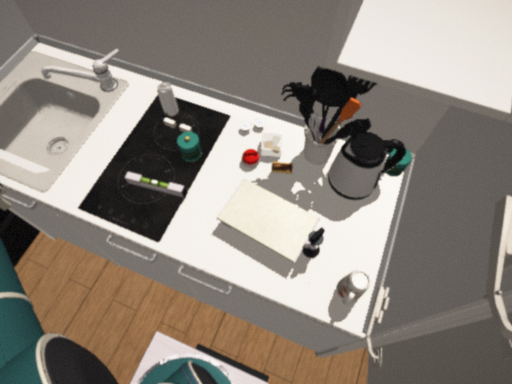

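View pics/top0.png

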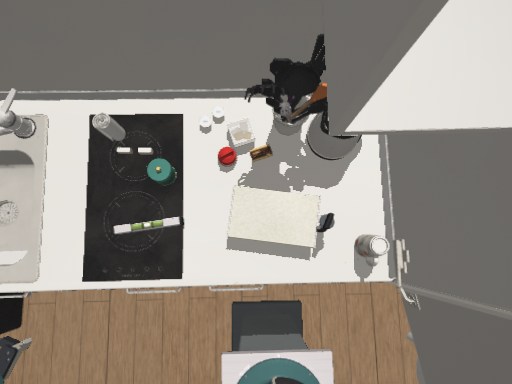

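The two views show the level on the hob (top view (115,229)–(183,220)), the shelf at top (230–318, 188–255), the knob at its right end near (326,221), and the mug, tin and timer at (372,245), (160,170) and (227,156).

```bash
cat >h.py <<'E'
import numpy as np,cv2
def ray(v,uv):
    m=v["mtx"];k=float(v["k1"])
    D=np.array([k,0,0,0,0.])
    n=cv2.undistortPoints(np.array(uv,float).reshape(-1,1,2),m,D)[:,0]
    d=np.c_[n,np.ones(len(n))]@v["R"]
    return -v["R"].T@v["t"],d
def onz(v,uv,z):
    c,d=ray(v,uv);return c+d*((z-c[2])/d[:,2])[:,None]
def cloud(v,mask):
    ys,xs=np.nonzero(mask&(v["depth"]>0))
    m=v["mtx"];c,d=ray(v,np.c_[xs,ys]); return c+d*v["depth"][ys,xs][:,None]
E
cat >m.py <<'E'
from h import *
T=dict(np.load("pics/top0.npz"));S=dict(np.load("pics/scene0.npz"))
for n,v,boxes in(("top",T,dict(level=(108,190,208,242),shelf=(222,325,180,262),knob=(310,340,205,240))),("scene",S,dict(level=(118,192,165,203),shelf=(210,325,175,265),knob=(295,330,222,262)))):
    g=v["img"].astype(int)
    for o,(a,b,c,d) in boxes.items():
        M=np.zeros(g.shape[:2],bool);sub=g[c:d,a:b];gray=sub.mean(2)
        if o=="level":m=gray>70
        elif o=="shelf":m=(sub[...,2]-sub[...,0]>12)&(gray>140)
        else:m=gray<80
        M[c:d,a:b]=m
        k,l,st,_=cv2.connectedComponentsWithStats(M.astype(np.uint8));
        if o!="level":M=l==1+np.argmax(st[1:,4])
        p=np.argwhere(M)[:,::-1].astype(np.float32);r=cv2.minAreaRect(p);bx=cv2.boxPoints(r)
        z=dict(level=.03,shelf=.058,knob=.115)[o]
        P=cloud(v,M)
        print(n,o,len(p),"rect",np.round(r[0],1),"ctr",onz(v,[r[0]],z).round(3),"corners",onz(v,bx,z)[:,:2].round(3).tolist(),"depthmed",np.median(P,0).round(3),np.percentile(P[:,2],[5,95]).round(3))
        if o=="knob":
            q=P[P[:,2]>.1];print(" top pts",len(q),q.mean(0),q.min(0),q.max(0))
i=[cv2.resize(S["img"][165:275,205:335],None,fx=4,fy=4),]
cv2.imwrite("pics/crop1.png",i[0])
E
python3 m.py
```

```text
top level 831 rect [151.  224.5] ctr [[0.522 0.357 0.03 ]] corners [[0.573, 0.468], [0.568, 0.246], [0.472, 0.246], [0.477, 0.465]] depthmed [0.52  0.33  0.038] [-0.002  0.044]
top shelf 4461 rect [273.7 215.8] ctr [[ 0.537 -0.002  0.058]] corners [[0.483, 0.134], [0.632, 0.113], [0.593, -0.14], [0.445, -0.113]] depthmed [ 0.536 -0.002  0.059] [0.056 0.062]
top knob 136 rect [326.2 223.6] ctr [[ 0.509 -0.14   0.115]] corners [[0.491, -0.111], [0.54, -0.15], [0.526, -0.168], [0.477, -0.13]] depthmed [ 0.509 -0.142  0.127] [0.007 0.132]
 top pts 106 [ 0.51427014 -0.14185572  0.12529641] [ 0.49393861 -0.15384582  0.10163214] [ 0.53628674 -0.13036589  0.13367348]
scene level 750 rect [157.9 187. ] ctr [[0.513 0.351 0.03 ]] corners [[0.46, 0.449], [0.526, 0.477], [0.566, 0.252], [0.501, 0.232]] depthmed [0.518 0.348 0.034] [-0.002  0.043]
scene shelf 4733 rect [271.2 223.6] ctr [[ 0.523 -0.017  0.058]] corners [[0.429, 0.139], [0.683, 0.123], [0.62, -0.176], [0.388, -0.134]] depthmed [ 0.533 -0.004  0.058] [-0.001  0.061]
scene knob 130 rect [316.5 236.5] ctr [[ 0.512 -0.145  0.115]] corners [[0.494, -0.125], [0.541, -0.145], [0.531, -0.165], [0.484, -0.145]] depthmed [ 0.508 -0.144  0.127] [0.097 0.13 ]
 top pts 109 [ 0.50906224 -0.14311036  0.12410985] [ 0.49220307 -0.15510307  0.10015132] [ 0.53193435 -0.12950001  0.13238133]
```

View pics/crop1.png

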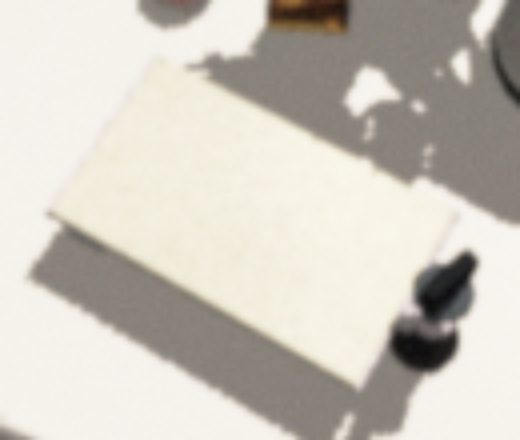

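The crop shows the shelf board cleanly (cream), with the bar knob at crop (447,283), i.e. scene px (317,236), slightly diagonal in the view. Next: axes by PCA on the depth points.

```bash
cat >m2.py <<'E'
from h import *
T=dict(np.load("pics/top0.npz"));S=dict(np.load("pics/scene0.npz"))
def ax(P):
    r=cv2.minAreaRect(P[:,:2].astype(np.float32)); w,V=np.linalg.eigh(np.cov(P[:,:2].T));a=V[:,1]; return len(P),P[:,:2].mean(0).round(4),"rect",np.round(r[0],4),np.round(r[1],4),"PCA axis deg",np.degrees(np.arctan2(a[1],a[0])).round(1),"z",P[:,2].mean().round(4)
for n,v,bl,bs,bk in(("top",T,(104,192,208,242),(222,325,180,262),(305,345,200,245)),("scene",S,(112,195,165,203),(210,325,175,265),(295,335,215,262))):
    def c(b):
        M=np.zeros((384,512),bool);M[b[2]:b[3],b[0]:b[1]]=1;return cloud(v,M)
    P=c(bl);print(n,"level",ax(P[(P[:,2]>.010)&(P[:,2]<.06)]))
    P=c(bs);P=P[(P[:,2]>.045)&(P[:,2]<.072)];print(n,"shelf",ax(P),np.linalg.lstsq(np.c_[P[:,:2],np.ones(len(P))],P[:,2],rcond=None)[0].round(4))
    P=c(bk);print(n,"knob",ax(P[(P[:,2]>.118)&(P[:,2]<.14)]))
q=[.209816,.977741,-.000538,-.0001375]
from scipy.spatial.transform import Rotation as R
print(R.from_quat(q).as_matrix().round(4))
E
python3 m2.py
```

```text
top level (652, array([0.5207, 0.3643]), 'rect', array([0.5174, 0.3782]), array([0.2269, 0.0774]), 'PCA axis deg', np.float64(96.6), 'z', np.float64(0.0368))
top shelf (4593, array([ 0.5361, -0.003 ]), 'rect', array([ 0.5367, -0.0082]), array([0.2663, 0.1504]), 'PCA axis deg', np.float64(81.6), 'z', np.float64(0.0589)) [-0.0021 -0.0084  0.06  ]
top knob (93, array([ 0.5155, -0.1436]), 'rect', array([ 0.5163, -0.1448]), array([0.0139, 0.0462]), 'PCA axis deg', np.float64(154.6), 'z', np.float64(0.1288))
scene level (638, array([0.5169, 0.3621]), 'rect', array([0.5205, 0.3659]), array([0.0269, 0.1998]), 'PCA axis deg', np.float64(96.8), 'z', np.float64(0.0333))
scene shelf (4474, array([ 0.5313, -0.0053]), 'rect', array([ 0.5336, -0.0162]), array([0.2884, 0.1521]), 'PCA axis deg', np.float64(81.3), 'z', np.float64(0.0576)) [ 0.0027 -0.0073  0.0561]
scene knob (99, array([ 0.5119, -0.1433]), 'rect', array([ 0.5135, -0.1435]), array([0.0137, 0.0438]), 'PCA axis deg', np.float64(154.4), 'z', np.float64(0.1275))
[[-9.120e-01  4.103e-01 -5.000e-04]
 [ 4.103e-01  9.120e-01 -1.000e-03]
 [ 0.000e+00 -1.100e-03 -1.000e+00]]
```

```bash
python3 - <<'E'
from h import *
T=dict(np.load("pics/top0.npz"))
for n,b,lo,hi in(("tin",(140,185,150,195),.075,.11),("mug",(350,395,228,270),.1,.14),("timer",(212,243,142,172),.04,.07)):
    M=np.zeros((384,512),bool);M[b[2]:b[3],b[0]:b[1]]=1;P=cloud(T,M);P=P[(P[:,2]>lo)&(P[:,2]<hi)];print(n,len(P),P.mean(0).round(3),P.min(0).round(3),P.max(0).round(3))
E
```

```text
tin 450 [0.675 0.324 0.082] [0.641 0.291 0.075] [0.709 0.357 0.096]
mug 346 [ 0.448 -0.276  0.112] [ 0.406 -0.304  0.1  ] [ 0.475 -0.251  0.122]
timer 80 [0.733 0.128 0.045] [0.712 0.089 0.04 ] [0.764 0.152 0.054]
```

```bash
python3 -m jog '[-0.046,-0.018,0.0,8,-1, -0.092,-0.037,0.0,16,-1, -0.138,-0.055,0.02,24,-1, -0.184,-0.074,0.04,32,-1, -0.23,-0.092,0.06,40,-1, -0.276,-0.11,0.08,48,-1, -0.3235,-0.1294,0.1,56,-1, -0.3235,-0.1294,0.11,59.1,-1, -0.3235,-0.1294,0.11,59.1,-1, -0.3235,-0.1294,0.11,59.1,-1]'
```

```text
time_s: 1.1
tcp_pos: [0.5186, 0.3653, 0.2947]
ee_rot: [0.664, 0.748, -0.0, -0.0]
wrist_force: [-0.7, 0.8, 0.2]
grip_width: 0.093
grasp_force: 0.0
```

```bash
python3 -m jog '[0,0,0.04,0,-1, 0,0,0.08,0,-1, 0,0,0.1,0,-1, 0,0,0.104,0,-1, 0,0,0.104,0,-1, 0,0,0.104,0,1, 0,0,0.104,0,1, 0,0,0.104,0,1, 0,0,0.104,0,1, 0,0,0.104,0,1,0,0,0.104,0,1,0,0,0.104,0,1]'
```

```text
time_s: 2.3
tcp_pos: [0.519, 0.3649, 0.1914]
ee_rot: [0.665, 0.747, 0.0, 0.0]
wrist_force: [-1.7, -0.4, 5.5]
grip_width: 0.0417
grasp_force: 2.9
```

```bash
python3 -m jog '[0,0,0,0,1,0,0,0,0,1,0,0,0,0,1,0,0,0,0,1,0,0,0,0,1]'; python3 - <<'E'
from cell import viewer
from h import *
v=viewer.snapshot("scene");cv2.imwrite("pics/g1.png",cv2.resize(v["img"][120:240,90:240],None,fx=4,fy=4))
E
```

```text
time_s: 2.8
tcp_pos: [0.519, 0.3649, 0.1914]
ee_rot: [0.665, 0.747, 0.0, 0.0]
wrist_force: [-0.6, 0.3, 5.5]
grip_width: 0.0236
grasp_force: 30.8
```

View pics/g1.png

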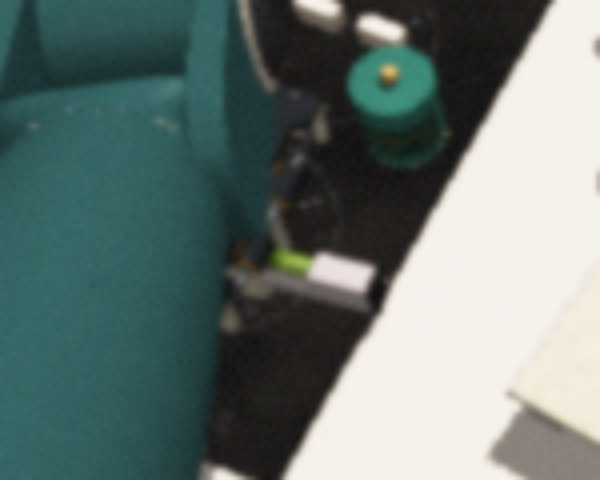

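Grip confirmed: scene crop shows the level held between the fingers at about (260,265), width 23.6 mm. Lift and carry.

```bash
python3 -m jog '[0,0,-0.04,0,1, 0,0,-0.085,0,1, -0.04,-0.002,-0.11,2,1, -0.085,-0.005,-0.11,4,1, -0.13,-0.008,-0.11,6,1, -0.175,-0.010,-0.11,8,1, -0.22,-0.013,-0.11,10,1, -0.265,-0.016,-0.11,12,1, -0.31,-0.018,-0.11,14,1, -0.342,-0.020,-0.11,15.4,1, -0.342,-0.020,-0.11,15.4,1, -0.342,-0.020,-0.11,15.4,1]'; python3 -m jog '[0,0,0.02,0,1, 0,0,0.04,0,1, 0,0,0.048,0,1, 0,0,0.051,0,1, 0,0,0.052,0,1, 0,0,0.052,0,1]';  python3 - <<'E'
from cell import viewer
from h import *
for n in("scene","top"):
    v=viewer.snapshot(n);np.savez(f"pics/{n}1.npz",**v)
    cv2.imwrite(f"pics/p_{n}.png",cv2.resize(v["img"][150:290,190:350],None,fx=4,fy=4))
E
```

```text
time_s: 4.05
tcp_pos: [0.5387, 0.0223, 0.3005]
ee_rot: [0.759, 0.651, -0.0, -0.0]
wrist_force: [-0.4, 0.1, -2.2]
grip_width: 0.024
grasp_force: 30.0
time_s: 4.65
tcp_pos: [0.539, 0.0231, 0.2495]
ee_rot: [0.759, 0.651, 0.0, 0.0]
wrist_force: [-0.1, 0.6, -2.5]
grip_width: 0.0236
grasp_force: 30.0
```

View pics/p_scene.png

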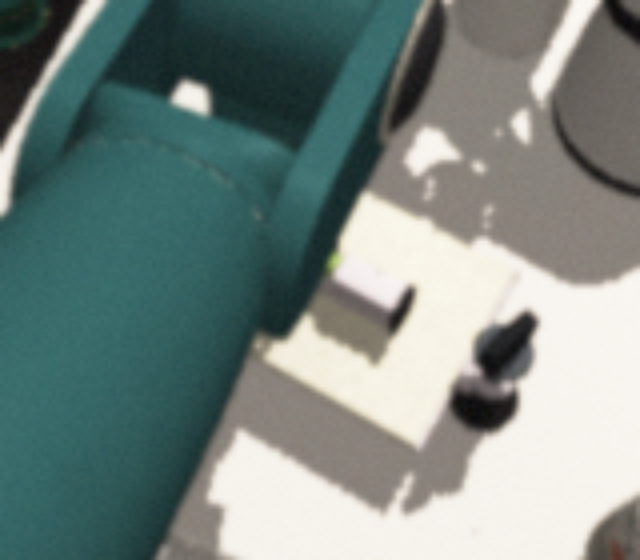

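The level's end is over the board, parallel with it, at crop (370,290). Still weighing −2.5 N, so not yet down; lower gently.

```bash
python3 -m jog '[0,0,0.001,0,1, 0,0,0.002,0,1, 0,0,0.003,0,1, 0,0,0.003,0,1]';python3 -m jog '[0,0,0.001,0,1, 0,0,0.0015,0,1,0,0,0.0015,0,1]'
```

```text
time_s: 5.15
tcp_pos: [0.5388, 0.0228, 0.2457]
ee_rot: [0.759, 0.651, -0.0, 0.0]
wrist_force: [1.3, 0.2, -0.5]
grip_width: 0.0235
grasp_force: 30.0
time_s: 5.45
tcp_pos: [0.5389, 0.0229, 0.2447]
ee_rot: [0.759, 0.651, 0.0, 0.0]
wrist_force: [-1.3, 2.1, 4.7]
grip_width: 0.0239
grasp_force: 32.4
```

```bash
python3 -m jog '[0,0,0,0,-0.2, 0,0,-0.0005,0,-0.2, 0,0,-0.001,0,-0.2, 0,0,-0.001,0,-0.2, 0,0,-0.001,0,-0.2, 0,0,-0.001,0,-0.2, 0,0,-0.03,0,-0.2, 0,0,-0.07,0,-0.2, 0,0,-0.11,0,-0.2, 0,0,-0.12,0,-0.2]'
```

```text
time_s: 6.45
tcp_pos: [0.539, 0.0228, 0.3689]
ee_rot: [0.759, 0.651, 0.002, 0.002]
wrist_force: [0.5, 0.0, -0.5]
grip_width: 0.0559
grasp_force: 0.0
```

```bash
python3 -m jog '[0,0,0,-8.5,-0.2, -0.03,0,0,-17,-0.2, -0.06,0,0,-25.5,-0.2, -0.09,0,0,-34,-0.2, -0.12,0,0,-42.5,-0.2, -0.15,0,0,-51,-0.2, -0.169,0.0007,0,-59.5,-0.2, -0.169,0.0007,0,-68,-0.2, -0.169,0.0007,0,-73.1,-0.2, -0.169,0.0007,0,-73.1,-0.2, -0.169,0.0007,0,-73.1,-0.2]';  python3 - <<'E'
from cell import viewer
from h import *
a=[]
for n in("scene","top"):
    v=viewer.snapshot(n);np.savez(f"pics/{n}2.npz",**v)
    a.append(cv2.resize(v["img"][150:290,210:340],None,fx=3,fy=3))
cv2.imwrite("pics/k.png",np.hstack(a))
E
```

```text
time_s: 7.55
tcp_pos: [0.5138, -0.1443, 0.3639]
ee_rot: [0.223, 0.975, 0.0, -0.0]
wrist_force: [-0.7, 0.2, 0.1]
grip_width: 0.0558
grasp_force: 0.0
```

View pics/k.png

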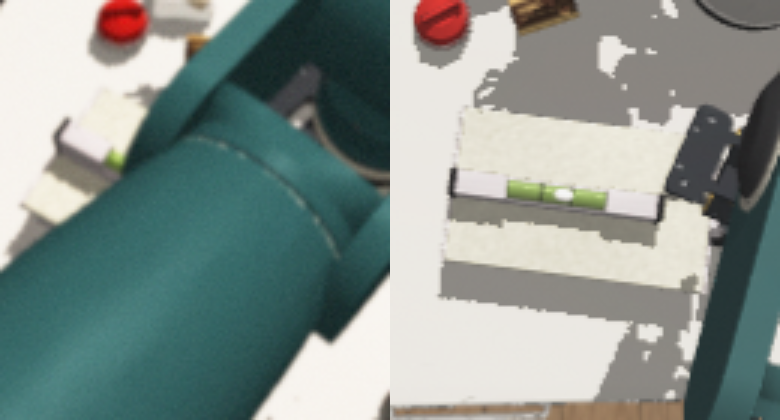

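Top crop (right) shows the level lying on the board, bubble at crop (563,195) a little toward the foot end, vial unobstructed. Now descend and grip the knob.

```bash
python3 -m jog '[0,0,0.03,0,-0.2, 0,0,0.06,0,-0.2, 0,0,0.07,0,-0.2, 0,0,0.075,0,-0.2, 0,0,0.075,0,1, 0,0,0.075,0,1, 0,0,0.075,0,1, 0,0,0.075,0,1, 0,0,0.075,0,1, 0,0,0.075,0,1, 0,0,0.075,0,1, 0,0,0.075,0,1]'
```

```text
time_s: 8.85
tcp_pos: [0.514, -0.1437, 0.2895]
ee_rot: [0.222, 0.975, 0.001, 0.0]
wrist_force: [1.9, 8.6, 1.0]
grip_width: 0.0138
grasp_force: 30.0
```

```bash
python3 -m jog '[0,0.0004,0.002,0,1, 0,0,0.004,0,1, 0,-0.0006,0.006,0,1, -0.0004,-0.0014,0.0075,0,1, -0.0004,-0.0014,0.0085,0,1, -0.0004,-0.0014,0.0085,0,1, -0.0004,-0.0014,0.0085,0,1]'
cat >b.py <<'E'
from cell import viewer,bot
from h import *
import sys
v=viewer.snapshot("top");cv2.imwrite(f"pics/b{sys.argv[1]}.png",cv2.resize(v["img"][195:235,225:300],None,fx=8,fy=8,interpolation=cv2.INTER_CUBIC))
g=v["img"].astype(int);B,G,Rr=g[...,0],g[...,1],g[...,2]
box=np.zeros(B.shape,bool);box[195:235,225:300]=1
vi=box&(G-B>35)&(G-Rr>8)
p=np.argwhere(vi)[:,::-1].astype(float);c=p.mean(0)
# vial strip: axis from green pixels, bubble = bright, non-green within strip and within vial ends
d=np.linalg.svd(p-c,full_matrices=False)[2][0];d*=np.sign(d[0])
s=(p-c)@d;lo,hi=s.min(),s.max()
q=np.argwhere(box)[:,::-1].astype(float);t=(q-c)@d;n=(q-c)@np.array([-d[1],d[0]])
k=(t>lo+1)&(t<hi-1)&(abs(n)<2.2)
q=q[k].astype(int);t=t[k];w=np.clip(B[q[:,1],q[:,0]]-110,0,None)
# profile along vial
pr=[(round(a),int(np.mean(B[q[:,1],q[:,0]][abs(t-a)<.6])),int(np.mean(G[q[:,1],q[:,0]][abs(t-a)<.6]))) for a in np.arange(np.ceil(lo+1),hi-1)]
print("vial",len(p),c.round(1),"lo/hi",lo.round(1),hi.round(1),"bubble-mid px",((w*t).sum()/w.sum()-(lo+hi)/2).round(2),"px/m",349/ .97)
print(pr)
s=bot.sense();print(s["time_s"],s["tcp_pos"].round(4),s["wrist_force"].round(1),s["ft_torque"].round(2),s["grasp_force"].round(1))
E
python3 b.py 1
```

```text
time_s: 9.55
tcp_pos: [0.5141, -0.1443, 0.2816]
ee_rot: [0.221, 0.975, 0.003, 0.001]
wrist_force: [4.3, 21.3, 7.1]
grip_width: 0.0141
grasp_force: 30.2
vial 154 [265.3 214.3] lo/hi -16.7 15.8 bubble-mid px -2.59 px/m 359.7938144329897
[(-15, 105, 178), (-14, 108, 181), (-13, 112, 184), (-12, 115, 187), (-11, 104, 173), (-10, 105, 175), (-9, 108, 179), (-8, 103, 175), (-7, 136, 191), (-6, 189, 214), (-5, 223, 231), (-4, 226, 234), (-3, 201, 215), (-2, 191, 211), (-1, 167, 202), (0, 113, 180), (1, 105, 178), (2, 108, 181), (3, 110, 181), (4, 90, 145), (5, 79, 124), (6, 95, 160), (7, 99, 169), (8, 105, 177), (9, 108, 180), (10, 114, 185), (11, 105, 173), (12, 101, 170), (13, 104, 173), (14, 104, 174)]Traceback (most recent call last):
  File "b.py", line 19, in <module>
    s=bot.sense();print(s["time_s"],s["tcp_pos"].round(4),s["wrist_force"].round(1),s["ft_torque"].round(2),s["grasp_force"].round(1))
                                                                                                            ^^^^^^^^^^^^^^^^^^^^^^
AttributeError: 'float' object has no attribute 'round'
```

View pics/b1.png

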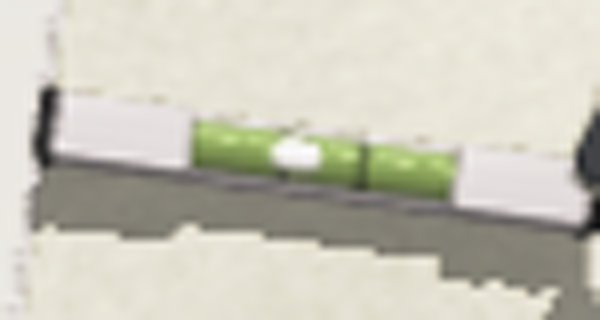

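Bubble is at crop (297,153), on the left ring and still drifting to the far end, as expected when pressed. The side force is too high; ease it and press slightly more.

```bash
sed -i 's/\["grasp_force"\].round(1)/["grasp_force"]/' b.py; python3 -m jog '[0.0002,0.0008,0.0008,0,1, 0.0003,0.0016,0.0015,0,1, 0.0003,0.0016,0.0015,0,1,0.0003,0.0016,0.0015,0,1,0.0003,0.0016,0.0015,0,1]'; python3 b.py 2|tail -1
```

```text
time_s: 10.1
tcp_pos: [0.5146, -0.1435, 0.281]
ee_rot: [0.222, 0.975, 0.001, 0.001]
wrist_force: [0.6, 10.1, 13.0]
grip_width: 0.0138
grasp_force: 30.2
10.15 [ 0.5145 -0.1435  0.281 ] [ 0.5 10.1 14.2] [ 2.56 -0.26  0.07] 30.198638141155243
```

```bash
python3 -m jog '[0,0.0002,0,5,1, 0,0.0004,0,10,1, 0,0.0005,0,15,1, 0,0.0005,0,20,1, 0,0.0005,0,25,1, 0,0.0005,0,25,1,0,0.0005,0,25,1,0,0.0005,0,25,1,0,0.0005,0,25,1,0,0.0005,0,25,1,0,0.0005,0,25,1,0,0.0005,0,25,1]'; python3 -m jog '[0,0,0,0,1,0,0,0,0,1,0,0,0,0,1,0,0,0,0,1,0,0,0,0,1,0,0,0,0,1]'; python3 b.py 3
```

```text
time_s: 11.35
tcp_pos: [0.5148, -0.1432, 0.281]
ee_rot: [0.427, 0.904, 0.001, 0.001]
wrist_force: [2.4, 8.9, 12.7]
grip_width: 0.0139
grasp_force: 30.1
time_s: 11.95
tcp_pos: [0.5148, -0.1431, 0.281]
ee_rot: [0.427, 0.904, 0.001, 0.001]
wrist_force: [2.1, 9.0, 11.8]
grip_width: 0.0137
grasp_force: 30.1
vial 149 [265.2 214.2] lo/hi -16.6 15.9 bubble-mid px -2.01 px/m 359.7938144329897
[(-15, 105, 177), (-14, 105, 177), (-13, 105, 178), (-12, 106, 179), (-11, 103, 173), (-10, 108, 178), (-9, 111, 181), (-8, 108, 179), (-7, 115, 178), (-6, 167, 199), (-5, 212, 221), (-4, 223, 232), (-3, 197, 214), (-2, 189, 211), (-1, 173, 205), (0, 131, 187), (1, 100, 171), (2, 100, 172), (3, 99, 172), (4, 89, 147), (5, 87, 136), (6, 108, 176), (7, 110, 178), (8, 107, 176), (9, 100, 171), (10, 101, 172), (11, 100, 172), (12, 104, 177), (13, 103, 171), (14, 104, 173)]
12.0 [ 0.5148 -0.1431  0.281 ] [ 1.7  9.7 12.2] [ 2.18 -0.55 -0.03] 30.06146013736725
```

```bash
python3 -m jog '[0,0,0,5,1, 0,0,0,10,1, 0,0,0,15,1, 0,0,0,20,1, 0,0,0,21,1, 0,0,0,21,1,0,0,0,21,1,0,0,0,21,1,0,0,0,21,1,0,0,0,21,1,0,0,0,21,1,0,0,0,21,1]'; python3 -m jog '[0,0,0,0,1,0,0,0,0,1,0,0,0,0,1,0,0,0,0,1,0,0,0,0,1,0,0,0,0,1,0,0,0,0,1,0,0,0,0,1]'; python3 b.py 4
```

```text
time_s: 13.2
tcp_pos: [0.5148, -0.1431, 0.2809]
ee_rot: [0.585, 0.811, 0.002, 0.001]
wrist_force: [2.4, 9.8, 11.9]
grip_width: 0.014
grasp_force: 30.0
time_s: 14.0
tcp_pos: [0.5148, -0.1431, 0.2809]
ee_rot: [0.585, 0.811, 0.002, 0.001]
wrist_force: [2.7, 10.0, 11.5]
grip_width: 0.0137
grasp_force: 30.0
vial 147 [264.6 214.1] lo/hi -16.0 16.2 bubble-mid px -0.05 px/m 359.7938144329897
[(-15, 99, 170), (-14, 95, 163), (-13, 96, 165), (-12, 97, 166), (-11, 97, 167), (-10, 100, 171), (-9, 99, 167), (-8, 97, 164), (-7, 92, 158), (-6, 85, 142), (-5, 79, 128), (-4, 108, 165), (-3, 165, 200), (-2, 209, 224), (-1, 205, 218), (0, 201, 215), (1, 217, 222), (2, 206, 218), (3, 141, 191), (4, 95, 156), (5, 83, 132), (6, 95, 155), (7, 100, 170), (8, 97, 167), (9, 100, 170), (10, 101, 172), (11, 103, 176), (12, 109, 182), (13, 106, 175), (14, 102, 173), (15, 85, 150)]
14.05 [ 0.5148 -0.1431  0.2809] [ 2.6  9.5 13. ] [ 1.98 -0.56 -0.01] 30.015823245048523
```

View pics/b4.png

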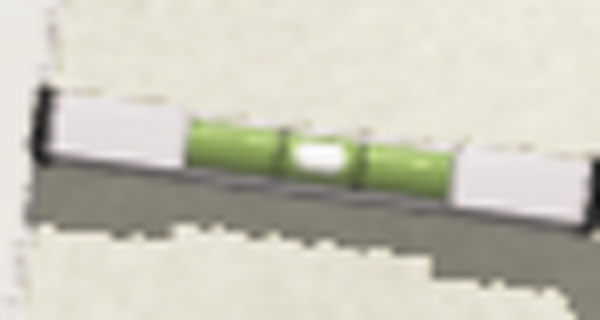

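The bubble at crop (320,157) sits midway between the rings at crop x=284 and 357, with the knob pressed home.

```bash
python3 -c "
from cell import bot
print(bot.finish_job())"
```

```text
the job is handed in; nothing more can be done
None
```

The job is handed in at about 14 s. The level is lying on the shelf and let go of, and the knob is still gripped and pressed home (about 12 N down). The bubble is at rest midway between the rings, and nothing touched the mug, tin or timer; the hand-in gave no verdict.

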